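# Clear the vent and close the wax mould

## Task

Get the two-part wax mould ready for injection: take the scriber from the wooden tool block, draw its point slowly (about 2 cm a second) along the vent groove of the lower half, down in the groove from the cavity round the bend to the open end, and stand it back upright in its hole. Then set the upper half on the lower half's two dowels, fully home, and finish while still gripping it and pressing it down with about 15 N, as for injection. Leave the other tools where they are.

Things in the scene. Friction and masses are not known exactly. Their poses are not given: they have to be found in the camera images.
- mould_lower: lower mould half: aluminium block 110 x 80 mm (x, y) on a fixed dark steel base plate 140 x 104 x 10 mm. Origin under its middle, on the bench; z up. Flat parting face 30 mm above the bench; cut 5 mm deep into it: the cavity (rectangle, x -22 to 26, y 2 to 28 mm, a 6 mm core pin flush with the face at x 17, y 15), a short runner from it to the -x end, and the vent groove
- vent_start (a point): on the floor and centre line of the vent groove, 2 mm outside the cavity (lower half's frame: x -18, y 0, z 25 mm). The vent is an L, 8 mm wide, 5 mm deep: from the cavity's -y side straight along -y to vent_bend, then straight along +x to vent_exit
- vent_bend (a point): on the floor of the vent groove at its right-angled bend (x -18, y -20, z 25 mm)
- vent_exit (a point): on the floor of the vent groove at its open end, at the block's +x end face (x 55, y -20, z 25 mm)
- dowel_a (a point): foot of one dowel on the parting face (x -42, y -20, z 30 mm in the lower half's frame). Both dowels are steel, 10 mm in diameter, upright, 14 mm high; the top 4 mm narrows to 6 mm
- dowel_b (a point): foot of the other dowel on the parting face (x 42, y 8, z 30 mm)
- upper_grip (a point): upper mould half, loose, about 0.4 kg: aluminium plate 110 x 80 x 14 mm (x, y, z), face down, with a solid grip rib on the middle of its top, 60 mm along x, 16 mm wide (y), 32 mm high. This point: in the rib, on the plate's centre, 36 mm above its underside (22 above the plate's top, 10 below the rib's top). Closed, both halves' axes agree and this is 66 mm above the bench, over the lower's origin
- hole_a (a point): centre of the hole for dowel_a, at the plate's underside (x -42, y -20 mm from the plate's centre). Both holes are 12 mm in diameter and go through the plate; their places are not symmetrical, so the plate goes on one way round only
- hole_b (a point): centre of the dowel hole for dowel_b, at the plate's underside (x 42, y 8 mm from the plate's centre)
- tool_block: wooden tool block 44 x 100 x 40 mm (x, y, z), fixed, with five little burs up to 20 mm above its top, on its -y half. Origin under its middle
- block_hole (a point): mouth of the scriber's hole, at the block's top (x 0, y 22, z 40 mm in the block's frame); 10 mm in diameter, through the block
- scriber_handle (a point): the scriber, 110 mm long, 40 g, upright in its hole; round handle 14 mm in diameter, 36 to 110 mm above the point (straight up to 96 mm; brass ferrule, then dark wood). This point: on its axis, 73 mm above the point; z along the scriber, away from the point. In the block the handle's flat lower end rests on the block's top and this point is 77 mm above the bench
- scriber_tip (a point): the scriber's point: end of a steel shank 36 mm long, 5 mm in diameter, the last 9 mm narrowing to 3 mm. 4 mm above the bench when the scriber stands in the block
- hammer: bystander, not to be moved: chasing hammer, wooden handle, 65 x 218 x 19 mm
- mandrel: bystander, not to be moved: tapered steel ring mandrel, 24 x 208 x 24 mm
- clamp: bystander, not to be moved: wooden ring clamp, 30 x 135 x 21 mm
- tweezers: bystander, not to be moved: steel tweezers, 11 x 112 x 10 mm
- cutters: bystander, not to be moved: side cutters, 49 x 106 x 12 mm
- tape: bystander, not to be moved: roll of masking tape lying flat, 48 x 48 x 12 mm
- brush: bystander, not to be moved: bench brush, bristles up, 56 x 109 x 44 mm

How it is judged:
By the outcome, as a careful person would: the job done as asked, in the order asked, and still so for the second after the job is handed in, while the arm keeps its last pose, push and grip.
It also fails if it takes over 67 s, if anything falls off the work surface, if the arm or the gripper's body presses on something with over 40 N, if the wrist force passes 120 N, or if a joint passes its speed limit or range.

## Robot

A 7-joint arm with a two-finger parallel gripper is mounted at the origin on a cart in front of the work surface, level with it; the furniture and walls round the work are solid. World frame = base frame: x ahead of the robot, y to its left, z up, the work surface at z = 0. Lengths are in m, angles in rad, forces in N, time in s.
With the tool pointing down it reaches from about 0.35 to 0.9 m from the base axis. Payload 8.1 kg.
Tool frame: the origin (TCP) lies at the centre of the arm's flange, where the gripper is bolted on; the fingertips stand 178 mm ahead of it and the grasp point (between the pads) lies 159 mm ahead of it; x points along the fingers, z is the direction in which the jaws open and shut, and the axes are right-handed (so a half turn about x gives the same grasp; the last joint's range is limited). The gripper opens to 92 mm and grips with 3 to 60 N. Pads are 19 mm wide; open, the fingers measure 130 mm over their backs; the gripper's body (75 mm by 190 mm) begins 47 mm behind the grasp point.
Start: joints at [-1.214, 0.434, 0.025, 1.573, -0.012, 1.134, -0.075], TCP at [0.277, 0.56, 0.405] pointing down, gripper open.
Joint ranges: [-2.62, 2.62], [-0.44, 2.09], [-1.27, 1.32], [0.08, 2.57], [-1.32, 4.46], [0.12, 2], [-2.74, 2.74]. Speed limits (rad/s): [2.22, 2.22, 3.01, 3.01, 3.14, 3.14, 3.14].

## Interface

Orientations are given as a rotation vector (axis times angle).
In Python, from cell import arm, get_image, search_frame, pinpoint gives the robot as it stands.
- The arm moves only by the tool arm_command, never from a script. Its argument "motion" is a list of rows, each a list of 7 numbers: the finger opening in mm, from 0 to 91.8, then the shift along the tool's x, y, z in mm, then the turn, a rotation vector about the tool's x, y, z in degrees. In form: [[fingers, x, y, z, ax, ay, az], ...]. A call has 1 to 5 rows; each row shifts and turns the commanded pose from where the row before left it, along the tool's axes as they then stand; what a row does not reach is not made up. A row lasts 1/8 s, in which the tool goes at most 62.5 mm and 10.7 degrees, less where a joint would pass 70% of its speed; a pose out of reach is approached as far as the arm can. A call with a gripper value outside its range is refused whole. The fingers move at their own pace and stop on an object; "newtons" is the grip in N (left out, the last holds). Time passes only in rows, so rows that do not move let the fingers close. It gives the time, the measured TCP pose, the force and the opening at its end, in the units of the state.
- arm.observe(): the state, without advancing time (a new reading comes with each control period).
- get_image(name): name is "side" or "top"; returns a dict with "frame" (420x560x3 uint8, red, green, blue), "range_z" (420x560 float32, m along the optical axis (not along the pixel's ray), 0 where there is no reading), "K" (3x3 intrinsics, pixels), "origin" and "rotation" of the camera in the world. Camera axes: x right, y down, z forward; pixel columns grow to the right and rows downward; lengths in m; the calibration is good to about 2 mm. A picture is of the moment at which its call begins.
- arm.sign_off(): hands the job in, once; it reports no verdict.
Trained networks look in the newest picture that a camera, given by its name, has taken for a name from the list of things; names that differ only in an ending like _2 or _b are one class to them, and where a whole thing is asked for, a point or a joint stands for the part that bears it (a point fixed in the world has none). Each returns a list of dicts, best first, with "p" (0 to 1); they miss things now and then, are a little off and sometimes report something else, mostly with a low value. They report only what shows in the picture. A call takes as long as a camera call.
- search_frame(camera, target): "point" ([x, y, z] in m, in world coordinates, good to about 4 mm: the middle of the surface that is visible of it).
- pinpoint(camera, target): "point" ([x, y, z] in m, in world coordinates, good to about 4 mm: a listed point, or the origin of a listed thing).
The state is a dict: "clock": time; "joints": joint angles; "dq": joint speeds; "joint_efforts": joint torques, N m; "position": TCP position; "ee_rot": TCP orientation; "force": force on the tool from outside, world axes, zero at the start; "ft_torque": the same for the moment, N m; "width": opening from 0.0 (shut) to 1.0 (fully open).
Only numpy, scipy, OpenCV 4.12 (cv2) and the standard library are available. Lean on these libraries where they do the work, as an engineer would, in place of code of your own. Each camera call takes 0.05 s, during which the arm holds its last target. There are 200 camera calls.

## Working session

There is one attempt and no reset: what is moved stays moved. The work goes in short steps, Python scripts to look and compute and a tool call to move; the robot and the scene stay as the last step left them, time stands still between calls to the robot, and variables do not carry over. Pictures are saved under pics/ and viewed, about 8 in all and at most 12, crops included, and the job is handed in when it is done.

Besides the shell and the picture viewer there is one more tool, called after "Call:" as name(argument=value, ...), one argument or row to a line, values as JSON. arm_command: Moves the arm, as the interface text tells. Its arguments: {"type":"object","properties":{"motion":{"type":"array"},"newtons":{"type":"number"}},"required":["motion"]}

```bash
mkdir -p pics; ls; python3 - <<'E'
from cell import arm,get_image,search_frame,pinpoint
import cv2,numpy as np
s=arm.observe();print({k:np.round(v,3).tolist() for k,v in s.items()})
for c in("top","side"):
    d=get_image(c);cv2.imwrite(f"pics/{c}0.png",d["frame"][:,:,::-1]);print(c,np.round(d["origin"],3),np.round(d["rotation"],3).tolist(),np.round(d["K"],1).tolist())
    for t in["mould_lower","vent_start","vent_bend","vent_exit","dowel_a","upper_grip","hole_a","tool_block","block_hole","scriber_handle","scriber_tip"]:
        print(t,[(np.round(r["point"],4).tolist(),round(r["p"],2)) for r in pinpoint(c,t)[:3]])
E
```

```text
pics
{'clock': 0.0, 'joints': [-1.214, 0.435, 0.025, 1.574, -0.012, 1.134, -0.075], 'dq': [0.0, -0.0, 0.0, -0.0, 0.001, -0.001, -0.001], 'joint_efforts': [-0.0, -66.783, 0.985, -31.445, -0.061, 0.043, 0.0], 'position': [0.277, 0.56, 0.404], 'ee_rot': [-0.865, 1.394, 0.864], 'force': [-0.584, 0.193, 0.138], 'ft_torque': [0.027, 0.0, -0.076], 'width': 1.002}
top [0.327 0.074 1.246] [-2.15, 2.141, -0.169] [[454.4, 0.0, 270.7], [0.0, 454.4, 204.2], [0.0, 0.0, 1.0]]
mould_lower [([0.5368, -0.0147, 0.0012], 0.73), ([0.6412, 0.2406, -0.0001], 0.19)]
vent_start [([0.5169, -0.016, 0.022], 0.88)]
vent_bend [([0.5208, -0.0314, 0.0253], 0.66)]
vent_exit [([0.589, -0.0404, 0.0235], 0.79), ([0.3758, 0.2003, -0.0029], 0.6), ([0.3843, 0.0344, -0.0002], 0.31)]
dowel_a [([0.4932, -0.0271, 0.0271], 0.8), ([0.5903, -0.0376, 0.023], 0.65), ([0.4725, 0.1729, 0.0348], 0.59)]
upper_grip [([0.4751, 0.1731, 0.0327], 0.58)]
hole_a [([0.5102, 0.1805, -0.0004], 0.74), ([0.4349, 0.1459, -0.001], 0.56), ([0.3748, 0.1997, -0.0019], 0.19)]
tool_block [([0.5174, -0.1639, -0.0], 0.65)]
block_hole [([0.5154, -0.1458, 0
[... 275 characters left out ...]
 ([0.3784, 0.2002, -0.001], 0.34)]
vent_start [([0.5227, -0.0085, 0.0213], 0.71), ([0.376, 0.2023, -0.002], 0.52)]
vent_bend [([0.5201, -0.0298, 0.0251], 0.73)]
vent_exit [([0.5866, -0.0379, 0.0261], 0.88)]
dowel_a [([0.4925, -0.0282, 0.0267], 0.79)]
upper_grip [([0.4752, 0.1659, 0.0393], 0.89)]
hole_a [([0.5162, 0.1771, 0.001], 0.93), ([0.4353, 0.1464, 0.0018], 0.9)]
tool_block [([0.5173, -0.166, -0.0013], 0.6), ([0.4441, 0.3285, 0.0023], 0.42), ([0.3761, 0.199, -0.0021], 0.31)]
block_hole [([0.5212, -0.1397, 0.0413], 0.64), ([0.5203, -0.029, 0.0216], 0.35)]
scriber_handle [([0.5222, -0.1414, 0.0808], 0.85), ([0.5155, 0.1786, -0.0025], 0.47)]
scriber_tip [([0.5151, -0.1419, -0.0002], 0.85)]
```

View pics/top0.png

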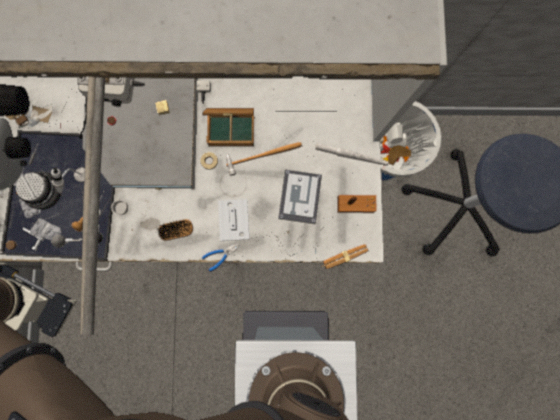

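View pics/side0.png

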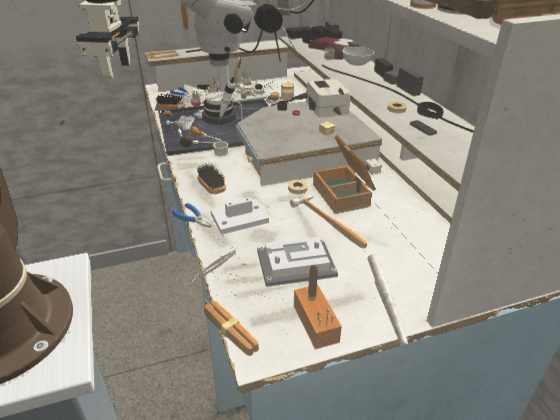

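Top view: robot base is at the bottom, lower mould at (300,197), upper half at (233,218), block at (357,204) with the scriber near (354,201). A bar crosses at column 90. In the side view the scriber stands at (314,280), the lower mould is at (297,262) and the upper half at (240,213). Next I fit the poses from the depth data.

```bash
cat > h.py <<'E'
import numpy as np,cv2
from cell import arm,get_image,search_frame,pinpoint
from scipy.spatial.transform import Rotation as R
def cloud(c):
    d=get_image(c);z=d["range_z"];v,u=np.mgrid[:z.shape[0],:z.shape[1]];K=d["K"]
    p=np.stack([(u-K[0,2])/K[0,0]*z,(v-K[1,2])/K[1,1]*z,z],-1)
    r=np.array(d["rotation"]);M=R.from_rotvec(r).as_matrix() if r.size==3 else r
    P=p@M.T+d["origin"];P[z==0]=np.nan
    return P,d["frame"],d,M
def rect(P,c,r,z0,z1):
    m=(np.hypot(P[...,0]-c[0],P[...,1]-c[1])<r)&(P[...,2]>z0)&(P[...,2]<z1)
    q=P[m]; b=cv2.minAreaRect((q[:,:2]*1000).astype(np.float32)); return b,len(q),np.median(q[:,2])
def fit(P,c,r,z0,z1,L,W,a0):
    # pose of LxW rect best matching footprint percentile edges
    m=(np.hypot(P[...,0]-c[0],P[...,1]-c[1])<r)&(P[...,2]>z0)&(P[...,2]<z1);q=P[m][:,:2]
    best=None
    for a in np.radians(np.arange(a0-15,a0+15.1,.5)):
        ca,sa=np.cos(a),np.sin(a);l=q@np.array([[ca,-sa],[sa,ca]])
        lo,hi=np.percentile(l,1,0),np.percentile(l,99,0);A=np.prod(hi-lo)
        if best is None or A<best[0]: best=(A,np.degrees(a),np.array([[ca,-sa],[sa,ca]])@((lo+hi)/2),hi-lo,len(q))
    return best
def warp(c,ctr,half,z,name,s=3):
    # orthorectified picture at height z: world x up, y left; s px/mm
    P,f,d,M=cloud(c);n=int(half*2000*s)
    i,j=np.mgrid[:n,:n];X=ctr[0]+half-i/s/1000;Y=ctr[1]+half-j/s/1000
    p=(np.stack([X,Y,np.full(X.shape,z)],-1)-d["origin"])@M;uv=p@np.array(d["K"]).T
    u=(uv[...,:2]/uv[...,2:]).astype(np.float32);o=cv2.remap(f,u[...,0],u[...,1],cv2.INTER_CUBIC);return o
E
python3 - <<'E'
from h import *
np.set_printoptions(precision=4,suppress=True)
for c in("top","side"):
    P,f,d,M=cloud(c)
    print(c,"table z",np.nanmedian(P[200:240,255:270,2]) if c=="top" else "")
    for n,a in dict(lower=((.537,-.012),.085,.027,.034,110,80,-7),base=((.537,-.012),.11,.006,.034,140,104,-7),upper=((.475,.17),.085,.010,.020,110,80,6),rib=((.475,.17),.06,.038,.06,60,16,6),uall=((.475,.17),.08,.008,.06,110,80,6),block=((.518,-.164),.07,.036,.044,44,100,0),handle=((.516,-.143),.03,.06,.12,14,14,0)).items():
        try:print(n,*fit(P,*a)[1:])
        except Exception as e:print(n,e)
    if c=="top": print("bar",P[100:320:40,90], "max z y<.5", np.nanmax(P[80:260,100:380,2]))
o=[warp("top",(.535,-.012),.075,.030,0,2),warp("side",(.535,-.012),.075,.030,0,2)]
q=[warp("top",(.475,.17),.075,.014,0,2),warp("side",(.475,.17),.075,.014,0,2)]
cv2.imwrite("pics/w.png",np.vstack([np.hstack(o),np.hstack(q)])[:,:,::-1])
E
```

```text
top table z -0.00021570714760033027
lower -6.5 [ 0.5386 -0.0128] [0.1082 0.0786] 752
base -8.0 [ 0.5346 -0.0386] [0.1371 0.1551] 1823
upper 5.0 [0.4612 0.1685] [0.1309 0.0787] 944
rib 4.5 [0.4718 0.1693] [0.0566 0.0157] 134
uall 4.0 [0.463 0.169] [0.1268 0.0786] 1162
block 0.0 [ 0.5161 -0.1651] [0.0438 0.0975] 511
handle -4.5 [ 0.5147 -0.1425] [0.0104 0.0124] 43
bar [[0.6286 0.3891 0.4791]
 [0.5554 0.384  0.4801]
 [0.4816 0.3738 0.4944]
 [0.414  0.3696 0.4941]
 [0.348  0.3644 0.4968]
 [0.2839 0.361  0.4949]] max z y<.5 0.49768901824892275
side table z 
lower -8.0 [ 0.5402 -0.0145] [0.1083 0.0809] 1284
base -8.0 [ 0.5394 -0.0191] [0.1369 0.0942] 2678
upper 3.0000000000000004 [0.462 0.166] [0.1343 0.0798] 879
rib 3.5 [0.4738 0.1674] [0.0583 0.0178] 186
uall 3.0000000000000004 [0.4636 0.1658] [0.13   0.0791] 1296
block -0.5 [ 0.5182 -0.1678] [0.0439 0.0983] 1109
handle -14.999999999999998 [ 0.5174 -0.1476] [0.0134 0.0097] 221
```

View pics/w.png

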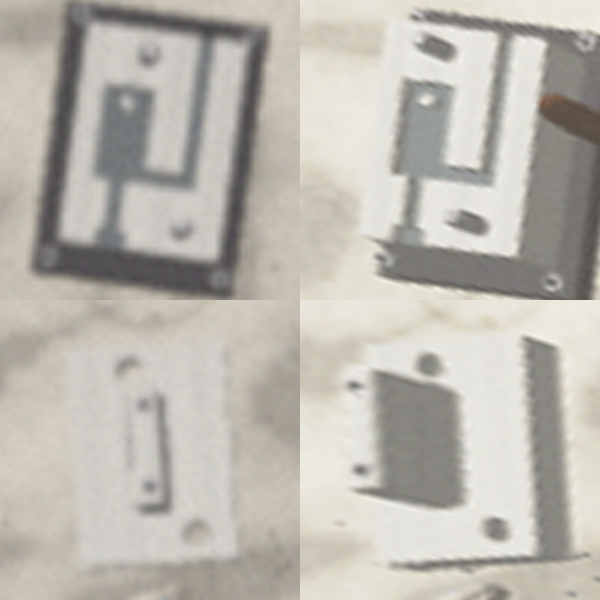

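Panels: the lower half shows the vent from the cavity to the +x end, dowel_a at lower right and dowel_b at upper left. The upper half has hole_b at (127,368) and hole_a at (197,530), so it lies the same way round, about 11° off in yaw. A bar at y≈0.37, z≈0.49 separates the arm from the work, so I check its extent.

```bash
python3 - <<'E'
from h import *
np.set_printoptions(precision=3,suppress=True)
for c in("top","side"):
    P,f,d,M=cloud(c);X,Y,Z=P[...,0],P[...,1],P[...,2]
    print(c)
    for x in np.arange(-.2,1,.1):
        row=[]
        for y in np.arange(-.4,.9,.1):
            m=(abs(X-x)<.05)&(abs(Y-y)<.05)&(Z>.02); row.append("%3d"%(100*np.nanpercentile(Z[m],98)) if m.sum()>3 else "  .")
        print("%.1f"%x,*row)
    m=(Z>.43)&(Z<.53)&(Y>.3)&(Y<.45)&(X>.1)
    if m.any():
        for x in np.arange(.1,1,.1):
            k=m&(abs(X-x)<.03)
            if k.sum()>5:print("%.1f"%x,k.sum(),"y",np.percentile(Y[k],[2,98]),"z",np.percentile(Z[k],[2,50,98]))
cv2.imwrite("pics/sidebig.png",cv2.resize(f[:150,60:360],None,fx=2.5,fy=2.5)[:,:,::-1])
E
```

```text
top
-0.2   .   .   .   .   .   .   .   .   .   .   .   .   .
-0.1   .   .   .   .   .   .   .   .   .   .   .   .   .
0.0   .   .   .  30   .  20   .   .   .   .   .   .   .
0.1   .   .   .  32  44  62  63   .   .   .   .   .   .
0.2   .   .   .   .   .   .  76  77  74  42  39   .   .
0.3   .   .   .   2   .   .   .   .  69  46  38   .   .
0.4   .   .   2   2   .   .   5   3  49   3   4   3   2
0.5   .   .   5  11   3   .   4   6  49   3  32  25   3
0.6   .   .   2   3   3   .   2   8  49   8  33   8   .
0.7   .   .  51  51  51  51  51  51  51  51  33  31   2
0.8   .   .  51  52  52  52  51  51  51  51  14   .   2
0.9   .   .   6   .   .   .   2   4   .   .   .   .   .
0.2 13 y [0.357 0.381] z [0.476 0.491 0.496]
0.3 528 y [0.357 0.384] z [0.475 0.492 0.497]
0.4 562 y [0.358 0.388] z [0.476 0.493 0.498]
0.5 550 y [0.361 0.391] z [0.476 0.492 0.498]
0.6 552 y [0.362 0.395] z [0.476 0.491 0.497]
0.7 3044 y [0.303 0.447] z [0.462 0.517 0.52 ]
0.8 1215 y [0.303 0.447] z [0.514 0.517 0.52 ]
side
-0.2   .   .   .   .   .   .   .   .   .   .   .   .   .
-0.1   .   .   .   .   .   .   .   .   .   .   .   .   .
0.0   .   .   .  10   .   .   .   .   .   .   .   .   .
0.1   .   .   .  11  25   3   .   .   .   .   .   .   .
0.2   .   .   .   .   .   .   .   .   .  39   .   .   .
0.3   .   .   .   2   .   .   .   .   .  39  37   .   .
0.4   .   .   2   2   .   .   4   3   4   3  33   2   3
0.5   .   .   9  11   3   .   4   3   3   2  36  33   4
0.6   .   .   .   3   4   .   .   8   8   8  35  34  12
0.7   .   .  51  50   2  12  12   8   9  10  33  34  30
0.8   .   .  49   .   .   9   8  10  14  14  14   .  21
0.9   .   .  25   .  38  38  38  39  38  36  13  12  15
```

View pics/sidebig.png

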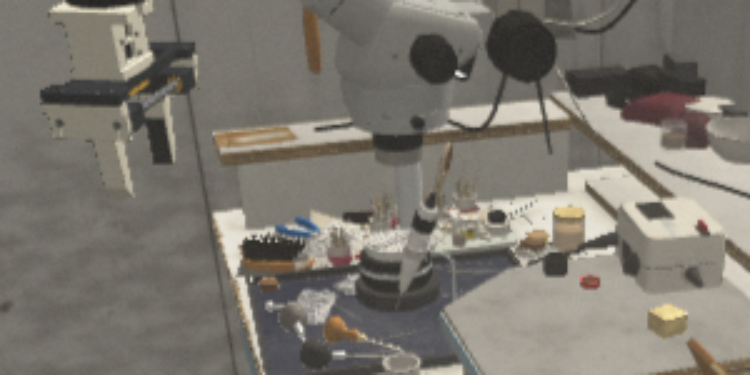

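The bar (y 0.36–0.39, z 0.465–0.50, x from about 0.23 to the shelf) is real. I'll go over it: up first, then across.

```bash
cat >> h.py <<'E'
def goal(x,y,z,yaw):
    # yaw: angle of jaw axis (tool z) from world x, deg; tool down. prints shift then turn, in the tool axes as they stand
    s=arm.observe();M=R.from_rotvec(s["ee_rot"]);c,sn=np.cos(np.radians(yaw)),np.sin(np.radians(yaw))
    T=R.from_matrix(np.array([[0,0,-1],[-sn,c,0],[c,sn,0]]).T)
    print("pos",np.round(np.array(s["position"])*1000,1),"force",np.round(s["force"],1),"w",round(s["width"],3),"t",round(s["clock"],2),"jaw yaw",round(float(np.degrees(np.arctan2(M.as_matrix()[1,2],M.as_matrix()[0,2]))),2))
    print("shift mm",np.round(M.inv().apply(np.array([x,y,z])-s["position"])*1000,1),"turn deg",np.round(np.degrees((M.inv()*T).as_rotvec()),2))
    print("shift in goal axes",np.round(T.inv().apply(np.array([x,y,z])-s["position"])*1000,1))
E
python3 -c "
from h import *
goal(.277,.56,.755,-7);goal(.45,-.143,.755,-7);goal(.45,-.143,.755,173)
print(arm.observe()['joints'])"
```

```text
pos [277.4 560.1 404.7] force [ 0.4 -0.5  0.2] w 0.999 t 1.6 jaw yaw 63.65
shift mm [-3.503e+02  3.000e-01 -2.000e-01] turn deg [70.65  0.   -0.  ]
shift in goal axes [-3.503e+02 -1.000e-01 -4.000e-01]
pos [277.4 560.1 404.7] force [ 0.4 -0.5  0.2] w 0.999 t 1.6 jaw yaw 63.65
shift mm [-350.3 -466.8 -553.4] turn deg [70.65  0.   -0.  ]
shift in goal axes [-350.3 -676.8  257. ]
pos [277.4 560.1 404.7] force [ 0.4 -0.5  0.2] w 0.999 t 1.6 jaw yaw 63.65
shift mm [-350.3 -466.8 -553.4] turn deg [-109.35    0.      0.  ]
shift in goal axes [-350.3  676.8 -257. ]
[-1.21355751  0.43451656  0.02499207  1.57320367 -0.01160706  1.13395521
 -0.07512955]
```

Call:
arm_command(
  motion=[
    [50,-60,0,0,0,0,0],
    [50,-60,0,0,0,0,0],
    [50,-60,0,0,0,0,0],
    [50,-60,0,0,0,0,0],
    [50,-60,0,0,0,0,0],
  ],
)

```text
clock: 2.22
position: [0.2772, 0.5595, 0.7071]
ee_rot: [-0.864, 1.392, 0.864]
force: [1.0, 0.2, 0.7]
width: 0.553
```

Call:
arm_command(
  motion=[
    [50,-50,0,0,0,0,0],
    [50,0,-39,-46,0,0,0],
    [50,0,-39,-46,0,0,0],
    [50,0,-39,-46,0,0,0],
    [50,0,-39,-46,0,0,0],
  ],
)

```text
clock: 2.85
position: [0.3357, 0.3237, 0.7549]
ee_rot: [-0.864, 1.392, 0.864]
force: [1.4, 0.4, 0.1]
width: 0.546
```

Call:
arm_command(
  motion=[
    [50,0,-39,-46,0,0,0],
    [50,0,-39,-46,0,0,0],
    [50,0,-39,-46,0,0,0],
    [50,0,-39,-46,0,0,0],
    [50,0,-39,-46,0,0,0],
  ],
)

```text
clock: 3.48
position: [0.4079, 0.031, 0.755]
ee_rot: [-0.864, 1.391, 0.864]
force: [1.1, 1.1, -0.5]
width: 0.546
```

```bash
python3 -c "
from h import *
goal(.4,-.14,.6,-7)
print(arm.observe()['joints'])"
```

```text
pos [407.9  31.  755. ] force [ 1.1  1.1 -0.5] w 0.546 t 3.48 jaw yaw 63.66
shift mm [ 154.8  -68.7 -156.9] turn deg [ 7.066e+01  7.000e-02 -2.000e-02]
shift in goal axes [ 155.  -170.7   13. ]
[-0.6730288  -0.04461007  0.44381468  1.33011664  0.01936334  1.85072582
  0.88677878]
```

Call:
arm_command(
  motion=[
    [50,30,0,0,10,0,0],
    [50,30,0,0,10,0,0],
    [50,30,0,0,10,0,0],
    [50,30,0,0,10,0,0],
    [50,30,0,0,10,0,0],
  ],
)

```text
clock: 4.1
position: [0.4079, 0.0331, 0.6039]
ee_rot: [-0.182, 1.563, 0.183]
force: [0.2, 1.1, -0.4]
width: 0.545
```

Call:
arm_command(
  motion=[
    [50,0,0,0,10,0,0],
    [50,0,0,0,10.7,0,0],
    [50,20,-57,40,0,0,0],
    [50,20,-57,40,0,0,0],
    [50,20,-57,40,0,0,0],
  ],
)

```text
clock: 4.72
position: [0.4933, -0.1273, 0.5529]
ee_rot: [0.096, 1.567, -0.095]
force: [0.9, 0.4, -0.4]
width: 0.543
```

```bash
python3 -c "
from h import *
goal(.517,-.143,.320,-7)
for c in ('top','side'):
    get_image(c)
    for t in ('scriber_handle','block_hole'): print(c,t,[(np.round(r['point'],4),r['p']) for r in pinpoint(c,t)[:2]])
f=get_image('side')['frame'];cv2.imwrite('pics/s2.png',cv2.resize(f[100:380,180:460],None,fx=2,fy=2)[:,:,::-1])
"
```

```text
pos [ 493.3 -127.3  552.9] force [ 0.9  0.4 -0.4] w 0.543 t 4.72 jaw yaw -6.98
shift mm [232.9 -12.8  25.1] turn deg [ 0.02  0.08 -0.03]
shift in goal axes [232.9 -12.7  25.5]
top scriber_handle [(array([ 0.5148, -0.1411,  0.074 ]), 0.63), (array([ 0.5381, -0.0157,  0.0016]), 0.41)]
top block_hole [(array([ 0.5127, -0.1461,  0.0405]), 0.66), (array([ 0.5887, -0.0386,  0.022 ]), 0.27)]
side scriber_handle [(array([ 0.5228, -0.1432,  0.0793]), 0.83)]
side block_hole [(array([ 0.5205, -0.1432,  0.0403]), 0.72), (array([ 0.5864, -0.0349,  0.0242]), 0.52)]
```

View pics/s2.png

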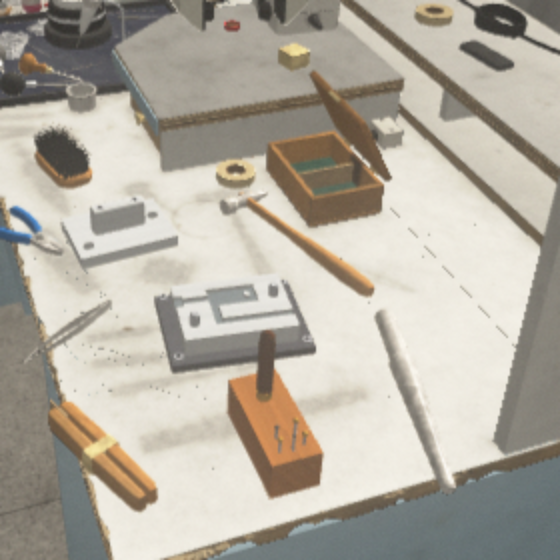

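Scriber stands at crop pixel (266,360) with the burs on the near half, and the way is clear. Descending above it.

Call:
arm_command(
  motion=[
    [50,50,-8,20,0,0,0],
    [50,60,-5,5,0,0,0],
    [50,60,0,0,0,0,0],
    [50,60,0,0,0,0,0],
    [50,3,0,0,0,0,0],
  ],
)

```text
clock: 5.7
position: [0.5147, -0.1399, 0.3175]
ee_rot: [0.096, 1.575, -0.094]
force: [-0.9, -0.5, 0.8]
width: 0.543
```

```bash
python3 -c "
from h import *
goal(.517,-.143,.239,-7)
a=get_image('top')['frame'][150:260,290:410];b=get_image('side')['frame'][160:360,250:400]
cv2.imwrite('pics/c3.png',np.hstack([cv2.resize(a,None,fx=3.2,fy=3.2)[:352],cv2.resize(b,None,fx=2,fy=2)[:352]])[:,:,::-1])
"
```

```text
pos [ 514.7 -139.9  317.5] force [-0.9 -0.5  0.8] w 0.543 t 5.7 jaw yaw -6.94
shift mm [78.5 -2.9  3.2] turn deg [ 0.06 -0.38 -0.05]
shift in goal axes [78.5 -2.8  2.6]
```

View pics/c3.png

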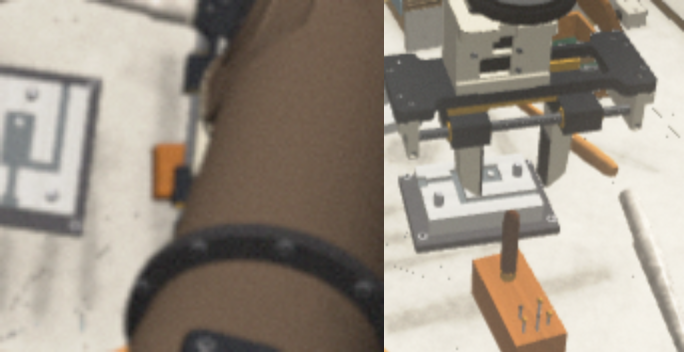

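Top view is blocked by the arm. The side view shows the fingers at (470,175)/(550,165), straddling the scriber at (510,215). Descending and gripping.

Call:
arm_command(
  motion=[
    [50,28,-3,3,0,0,0],
    [50,25,0,0,0,0,0],
    [50,25,0,0,0,0,0],
    [50,0,0,0,0,0.3,0],
    [50,0,0,0,0,0,0],
  ],
)

```text
clock: 6.42
position: [0.5198, -0.1453, 0.2444]
ee_rot: [0.097, 1.57, -0.096]
force: [1.1, 0.1, -1.4]
width: 0.543
```

```bash
python3 -c "
from h import *
goal(.517,-.143,.239,-7)
P,f,d,M=cloud('side')
b=f[170:350,220:420]
cv2.imwrite('pics/c4.png',cv2.resize(b,None,fx=3,fy=3)[:,:,::-1])
"
```

```text
pos [ 519.8 -145.3  244.4] force [ 1.1  0.1 -1.4] w 0.543 t 6.42 jaw yaw -7.02
shift mm [ 5.4  1.9 -3.1] turn deg [-0.02 -0.1  -0.01]
shift in goal axes [ 5.4  1.9 -3.1]
```

View pics/c4.png

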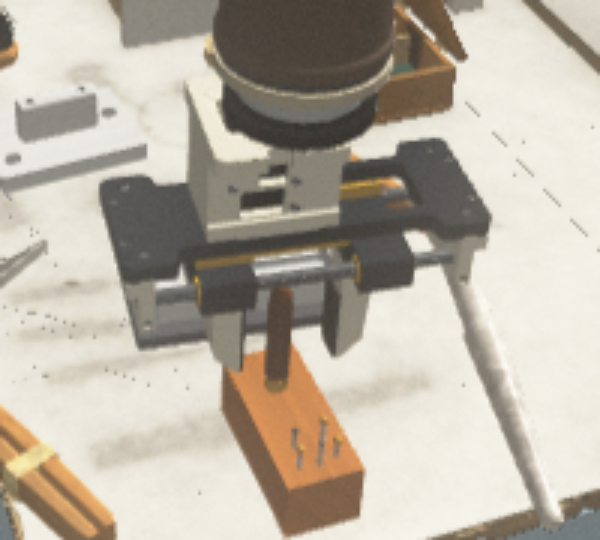

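Fingers straddle the handle at (280,330). Small correction, then close gently.

Call:
arm_command(
  motion=[
    [50,5,2,-3,0,0,0],
    [50,0,0,0,0,0,0],
    [30,0,0,0,0,0,0],
    [16,0,0,0,0,0,0],
    [16,0,0,0,0,0,0],
  ],
)

```text
clock: 7.1
position: [0.5159, -0.1428, 0.237]
ee_rot: [0.097, 1.574, -0.097]
force: [-0.5, -0.6, -0.7]
width: 0.265
```

Call:
arm_command(
  motion=[
    [8,0,0,0,0,0,0],
    [8,0,0,0,0,0,0],
    [8,0,0,0,0,0,0],
    [8,0,0,0,0,0,0],
  ],
  newtons=20,
)

```text
clock: 7.6
position: [0.516, -0.1428, 0.237]
ee_rot: [0.097, 1.574, -0.096]
force: [0.3, -0.1, -0.9]
width: 0.146
```

```bash
python3 -c "
from h import *
goal(.517,-.143,.239,-7)
"
```

```text
pos [ 516.  -142.8  237. ] force [ 0.3 -0.1 -0.9] w 0.146 t 7.6 jaw yaw -7.05
shift mm [-2.  -0.1  1.1] turn deg [-0.05 -0.28  0.  ]
shift in goal axes [-2.  -0.1  1.1]
```

Gripped (about 13.4 mm). Lift and carry above the vent start.

Call:
arm_command(
  motion=[
    [8,-20,0,0,0,-0.28,0],
    [8,-30,0,0,0,0,0],
    [8,-20,0,0,0,0,0],
    [8,0,45,-4,0,0,0],
    [8,0,45,-4,0,0,0],
  ],
)

```text
clock: 8.22
position: [0.5189, -0.052, 0.3086]
ee_rot: [0.098, 1.568, -0.098]
force: [0.2, 0.4, 0.2]
width: 0.145
```

Call:
arm_command(
  motion=[
    [8,0,41,-3,0,0,0],
    [8,0,0,0,0,0,0],
    [8,15,0,0,0,0,0],
    [8,0,0,0,0,0,0],
    [8,0,0,0,0,0,0],
  ],
)

```text
clock: 8.85
position: [0.521, -0.0125, 0.2919]
ee_rot: [0.098, 1.57, -0.099]
force: [0.3, 0.4, -0.5]
width: 0.149
```

```bash
python3 -c "
from h import *
goal(.5216,-.0112,.289,-7.2)
for c in ('side','top'):
    P,f,d,M=cloud(c)
    for t in ('scriber_tip','scriber_handle','vent_start','vent_bend','vent_exit'): print(c,t,[(np.round(r['point'],4),round(r['p'],2)) for r in pinpoint(c,t)[:2]])
    if c=='side':
        p=arm.observe()['position'];T=np.array(p)-[0,0,.233]
        for Q in (T,T-[0,0,.031]):
            q=np.array(d['K'])@(M.T@(Q-d['origin']));print('expected tip px',q[:2]/q[2])
        cv2.imwrite('pics/c5.png',cv2.resize(f[195:295,245:355],None,fx=6,fy=6,interpolation=cv2.INTER_CUBIC)[:,:,::-1])
"
```

```text
pos [521.  -12.5 291.9] force [ 0.3  0.4 -0.5] w 0.149 t 8.85 jaw yaw -7.16
shift mm [2.9 1.4 0.5] turn deg [ 0.04 -0.05  0.03]
shift in goal axes [2.9 1.4 0.5]
side scriber_tip [(array([ 0.519 , -0.1421,  0.044 ]), 0.69), (array([ 0.5215, -0.0118,  0.0529]), 0.5)]
side scriber_handle [(array([ 0.5264, -0.0122,  0.1359]), 0.64)]
side vent_start [(array([ 0.5192, -0.0081,  0.0225]), 0.86)]
side vent_bend [(array([ 0.518 , -0.0302,  0.0246]), 0.71), (array([ 5.37e-01, -1.29e-02,  4.00e-04]), 0.54)]
side vent_exit [(array([ 0.5866, -0.0347,  0.0275]), 0.58)]
expected tip px [286.39446437 242.26734718]
expected tip px [286.20044446 254.70709572]
top scriber_tip []
top scriber_handle []
top vent_start []
top vent_bend []
top vent_exit []
```

View pics/c5.png

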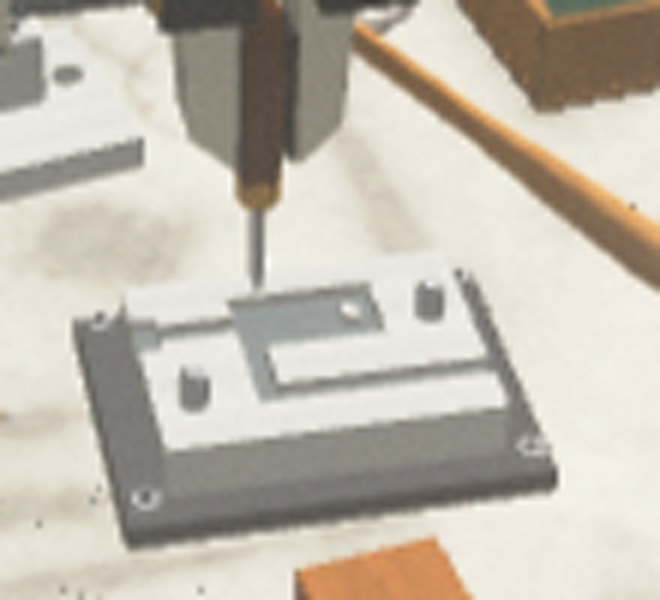

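Tip is at crop (259,290), i.e. px (288.2,243.3), about 2 px from where the arm model expects it. The vent bend shows at (272,392) and the exit at (495,367). I fit the mould pose and the tip in this same camera so its bias cancels.

```bash
python3 - <<'E'
from h import *
from scipy.optimize import least_squares
np.set_printoptions(precision=4,suppress=True)
P,f,d,M=cloud('side');K=np.array(d['K']);o=np.array(d['origin'])
def proj(Q): q=(np.atleast_2d(Q)-o)@M@K.T; return q[:,:2]/q[:,2:]
def pose(v,L): c,s=np.cos(v[2]),np.sin(v[2]);L=np.atleast_2d(L);return np.c_[v[0]+c*L[:,0]-s*L[:,1],v[1]+s*L[:,0]+c*L[:,1],L[:,2]]
# parting-face corners (-x-y, +x-y) and cavity/vent corners, clicked in c5 (crop 245,195, x6); base plate top front corners
L=np.array([[-55,-40,30],[55,-40,30],[-55,40,30],[-70,-52,10],[70,-52,10],[-70,52,10]])/1e3
c=np.array([[165,450],[508,407],[122,295],[127,527],[555,470],[75,322]])
uv=c/6+[245,195]-.4
r=least_squares(lambda v:(proj(pose(v,L))-uv).ravel(),[.5395,-.0135,-.126],loss='soft_l1')
print("pose",r.x[:2],np.degrees(r.x[2]));print(r.fun.reshape(-1,2))
# refine by image: bright-face mask from depth-free gradient: overlay
tip=np.array([259,290])/6+[245,195]-.4;p=np.array(arm.observe()['position'])
t=least_squares(lambda a:(proj([a[0],a[1],p[2]-.233])-tip).ravel(),p[:2]).x
print("tcp",p,"tip in cam",t)
tg=pose(r.x,np.array([[-18,0,25],[-18,-20,25],[55,-20,25]])/1e3);print(tg);print("tcp shift (world)",(tg[:,:2]-t)*1e3)
img=cv2.resize(f[195:295,245:355],None,fx=6,fy=6,interpolation=cv2.INTER_CUBIC)[:,:,::-1].copy()
def dr(pts,col,cl=True): cv2.polylines(img,[np.int32((proj(pose(r.x,np.array(pts)/1e3))-[245,195]+.4)*6)],cl,col,1)
dr([[-55,-40,30],[55,-40,30],[55,40,30],[-55,40,30]],(0,0,255));dr([[-22,2,30],[26,2,30],[26,28,30],[-22,28,30]],(0,200,0))
dr([[-22,2,30],[-22,-24,30],[55,-24,30],[55,-16,30],[-14,-16,30],[-14,2,30]],(255,0,255));dr([[-18,0,25],[-18,-20,25],[55,-20,25]],(0,255,255),False)
cv2.imwrite('pics/c6.png',img)
E
```

```text
pose [ 0.5413 -0.0132] -7.92278121035724
[[ 0.0451  0.1758]
 [ 0.1264 -0.2308]
 [-0.1565 -0.9314]
 [-0.3367  0.738 ]
 [ 0.9948  0.3222]
 [-0.4768 -0.5877]]
tcp [ 0.5211 -0.0114  0.292 ] tip in cam [ 0.523  -0.0142]
[[ 0.5235 -0.0107  0.025 ]
 [ 0.5207 -0.0305  0.025 ]
 [ 0.593  -0.0406  0.025 ]]
tcp shift (world) [[  0.4834   3.4921]
 [ -2.2734 -16.317 ]
 [ 70.0298 -26.3792]]
```

View pics/c6.png

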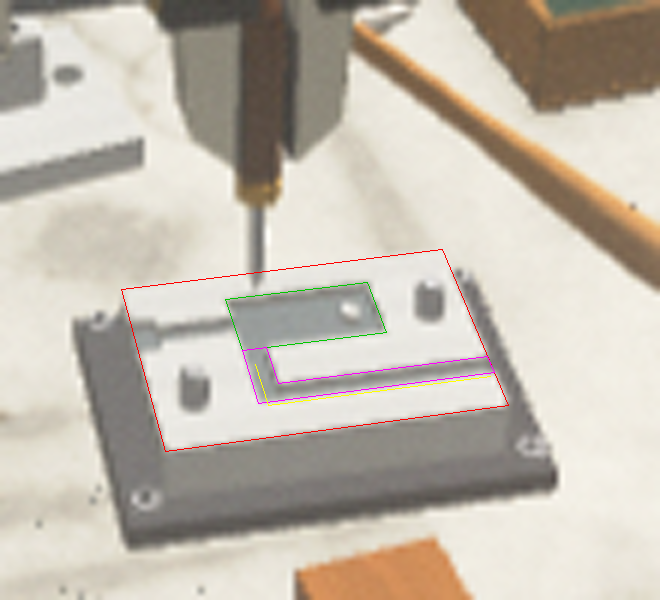

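Overlay agrees with the picture to about 1 mm. Shift about +4.5 mm in y, align the yaw and lower in steps watching the force.

Call:
arm_command(
  motion=[
    [8,0,4.5,-0.3,0.3,0,0],
    [8,10,0,0,0,0,0],
    [8,12,0,0,0,0,0],
    [8,5,0,0,0,0,0],
    [8,0,0,0,0,0,0],
  ],
)

```text
clock: 10.12
position: [0.5212, -0.0071, 0.2643]
ee_rot: [0.101, 1.57, -0.101]
force: [0.6, 0.5, 0.3]
width: 0.147
```

Call:
arm_command(
  motion=[
    [8,0,0,0,0,0,0],
    [8,2,0,0,0,0,0],
    [8,2,0,0,0,0,0],
    [8,0,0,0,0,0,0],
  ],
)

```text
clock: 10.62
position: [0.5213, -0.0069, 0.2609]
ee_rot: [0.101, 1.569, -0.101]
force: [-0.0, 0.1, 0.1]
width: 0.148
```

```bash
python3 -c "
from h import *
goal(.5212,-.0074,.258,-7.5)
P,f,d,M=cloud('side')
cv2.imwrite('pics/c7.png',cv2.resize(f[195:295,245:355],None,fx=6,fy=6,interpolation=cv2.INTER_CUBIC)[:,:,::-1])
"
```

```text
pos [521.3  -6.9 260.9] force [-0.   0.1  0.1] w 0.148 t 10.62 jaw yaw -7.35
shift mm [ 2.9 -0.5 -0. ] turn deg [ 0.15 -0.03 -0.  ]
shift in goal axes [ 2.9 -0.5 -0. ]
```

View pics/c7.png

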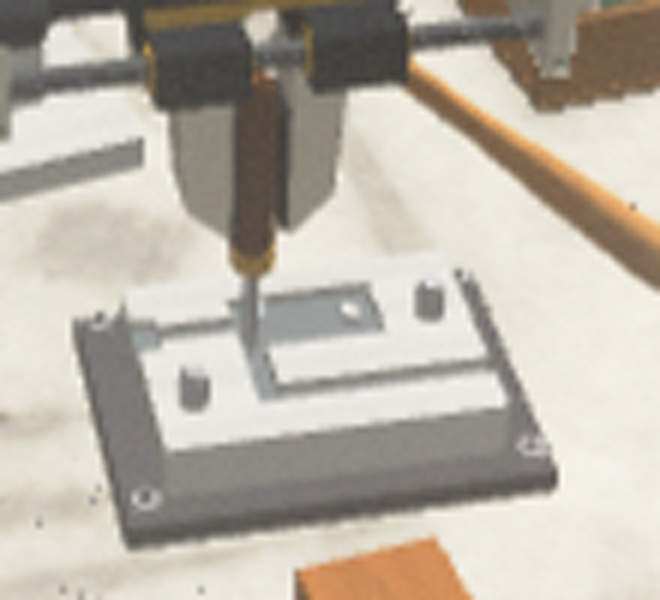

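Tip is at crop (255,350), centred in the vent's cavity end (edges about 247 and 266), with no contact yet. Lower to the floor.

Call:
arm_command(
  motion=[
    [8,1,0,0,0,0,0],
    [8,1,0,0,0,0,0],
    [8,0,0,0,0,0,0],
    [8,0,0,0,0,0,0],
  ],
)

```text
clock: 11.18
position: [0.5214, -0.0069, 0.259]
ee_rot: [0.101, 1.569, -0.101]
force: [-0.2, 0.3, -0.5]
width: 0.148
```

Call:
arm_command(
  motion=[
    [8,1,0,0,0,0,0],
    [8,0,0,0,0,0,0],
    [8,0,0,0,0,0,0],
  ],
)

```text
clock: 11.55
position: [0.5214, -0.0069, 0.258]
ee_rot: [0.101, 1.569, -0.101]
force: [-0.8, 0.9, -0.1]
width: 0.145
```

Call:
arm_command(
  motion=[
    [8,0.7,0,0,0.15,0,0],
    [8,0,0,0,0,0,0],
    [8,0,0,0,0,0,0],
  ],
)

```text
clock: 11.92
position: [0.5214, -0.0069, 0.2574]
ee_rot: [0.103, 1.568, -0.103]
force: [-0.9, -0.2, 3.3]
width: 0.149
```

Floor contact at about 3 N. Drawing leg 1 (−y, 2.5 mm per row = 2 cm/s).

Call:
arm_command(
  motion=[
    [8,0,-2.5,0,0,0,0],
    [8,0,-2.5,0,0,0,0],
    [8,0,-2.5,0,0,0,0],
    [8,0,-2.5,0,0,0,0],
    [8,0,-2.5,0,0,0,0],
  ],
)

```text
clock: 12.55
position: [0.5198, -0.0194, 0.2573]
ee_rot: [0.103, 1.569, -0.103]
force: [-0.2, 2.3, 2.8]
width: 0.147
```

Call:
arm_command(
  motion=[
    [8,0,-2.5,0,0,0,0],
    [8,0,-2.5,0,0,0,0],
    [8,0,-2.5,0,0,0,0],
    [8,0,-0.5,0,0,0,0],
  ],
)

```text
clock: 13.05
position: [0.5186, -0.0276, 0.2573]
ee_rot: [0.103, 1.569, -0.103]
force: [-0.7, 1.6, 3.1]
width: 0.144
```

```bash
python3 -c "
from h import *
goal(.5186,-.0275,.2575,-7.5)
P,f,d,M=cloud('side')
cv2.imwrite('pics/c8.png',cv2.resize(f[205:285,245:355],None,fx=7,fy=7,interpolation=cv2.INTER_CUBIC)[:,:,::-1])
"
```

```text
pos [518.6 -27.6 257.3] force [-0.7  1.6  3.1] w 0.144 t 13.05 jaw yaw -7.52
shift mm [-0.2  0.1 -0.1] turn deg [-0.02 -0.02  0.02]
shift in goal axes [-0.2  0.1 -0.1]
```

View pics/c8.png

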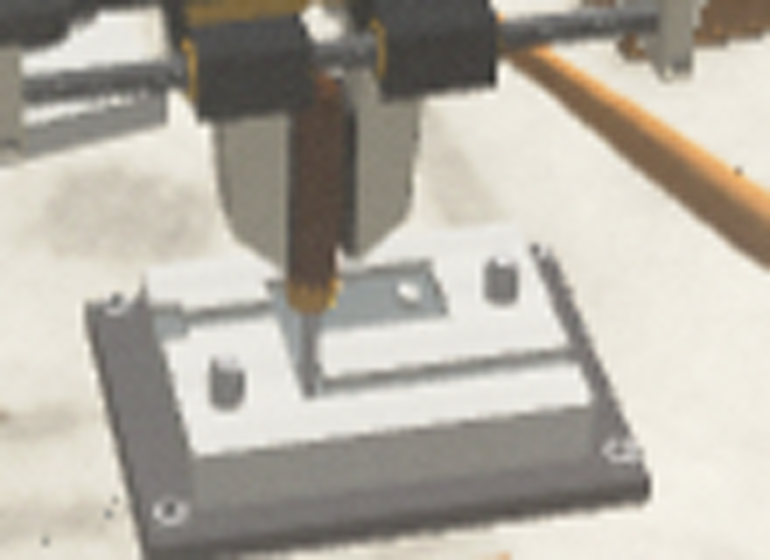

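Tip at (312,392) sits at the bend, down in the groove. Drawing leg 2 along +x, watching side force.

Call:
arm_command(
  motion=[
    [8,0,0,2.5,0,0,0],
    [8,0,0,2.5,0,0,0],
    [8,0,0,2.5,0,0,0],
    [8,0,0,2.5,0,0,0],
    [8,0,0,2.5,0,0,0],
  ],
)

```text
clock: 13.72
position: [0.5313, -0.0289, 0.2572]
ee_rot: [0.103, 1.569, -0.103]
force: [-3.4, 0.6, 3.0]
width: 0.146
```

Call:
arm_command(
  motion=[
    [8,0,0,2.5,0,0,0],
    [8,0,0,2.5,0,0,0],
    [8,0,0,2.5,0,0,0],
    [8,0,0,2.5,0,0,0],
    [8,0,0,2.5,0,0,0],
  ],
)

```text
clock: 14.35
position: [0.5436, -0.0305, 0.2573]
ee_rot: [0.103, 1.569, -0.103]
force: [-2.9, 0.5, 3.4]
width: 0.144
```

Call:
arm_command(
  motion=[
    [8,0,0,2.5,0,0,0],
    [8,0,0,2.5,0,0,0],
    [8,0,0,2.5,0,0,0],
    [8,0,0,2.5,0,0,0],
    [8,0,0,2.5,0,0,0],
  ],
)

```text
clock: 14.98
position: [0.556, -0.0322, 0.2573]
ee_rot: [0.103, 1.569, -0.103]
force: [-3.2, -0.1, 3.5]
width: 0.147
```

Call:
arm_command(
  motion=[
    [8,0,0,2.5,0,0,0],
    [8,0,0,2.5,0,0,0],
    [8,0,0,2.5,0,0,0],
    [8,0,0,2.5,0,0,0],
    [8,0,0,2.5,0,0,0],
  ],
)

```text
clock: 15.6
position: [0.5684, -0.0338, 0.2573]
ee_rot: [0.103, 1.569, -0.103]
force: [-1.6, -0.1, 4.2]
width: 0.148
```

Call:
arm_command(
  motion=[
    [8,0,0,2.5,0,0,0],
    [8,0,0,2.5,0,0,0],
    [8,0,0,2.5,0,0,0],
    [8,0,0,2.5,0,0,0],
    [8,0,0,2.5,0,0,0],
  ],
)

```text
clock: 16.23
position: [0.5808, -0.0354, 0.2573]
ee_rot: [0.103, 1.569, -0.103]
force: [-2.9, -1.0, 4.6]
width: 0.148
```

Call:
arm_command(
  motion=[
    [8,0,0,2.5,0,0,0],
    [8,0,0,2.5,0,0,0],
    [8,0,0,2.5,0,0,0],
    [8,0,0,2.5,0,0,0],
    [8,0,0,2.5,0,0,0],
  ],
)

```text
clock: 16.85
position: [0.5936, -0.037, 0.2573]
ee_rot: [0.103, 1.568, -0.103]
force: [0.3, -1.3, -0.0]
width: 0.148
```

Call:
arm_command(
  motion=[
    [8,0,0,2,0,0,0],
    [8,0,0,0,0,0,0],
  ],
)

```text
clock: 17.1
position: [0.5955, -0.0371, 0.2572]
ee_rot: [0.103, 1.568, -0.103]
force: [-0.0, -0.2, -0.6]
width: 0.146
```

```bash
python3 - <<'E'
from h import *
goal(.516,-.1428,.31,-7.5)
P,f,d,M=cloud('side');K=np.array(d['K']);o=np.array(d['origin'])
for t in ('scriber_tip','scriber_handle','vent_exit'): print(t,[(np.round(r['point'],4),round(r['p'],2)) for r in pinpoint('side',t)[:2]])
m=(P[...,2]>.08)&(P[...,2]<.2)
cv2.imwrite('pics/c9.png',f[:,:,::-1])
E
```

```text
pos [595.5 -37.1 257.2] force [-0.  -0.2 -0.6] w 0.146 t 17.1 jaw yaw -7.48
shift mm [ -52.8 -115.2  -65. ] turn deg [ 0.02  0.02 -0.01]
shift in goal axes [ -52.8 -115.2  -65. ]
scriber_tip [(array([ 0.5968, -0.0358,  0.0966]), 0.66), (array([ 0.5981, -0.0372,  0.0213]), 0.51)]
scriber_handle [(array([ 0.5967, -0.0395,  0.0991]), 0.77)]
vent_exit [(array([ 0.5892, -0.0337,  0.0277]), 0.65)]
```

The force dropped as the tip left the open end. Lift and go back over the hole.

Call:
arm_command(
  motion=[
    [8,-25,0,0,0,0,0],
    [8,-23,0,0,0,0,0],
    [8,0,-40,-22,0,0,0],
    [8,0,-40,-22,0,0,0],
    [8,0,-35,-21.8,0,0,0],
  ],
)

```text
clock: 17.92
position: [0.5138, -0.144, 0.3055]
ee_rot: [0.103, 1.568, -0.103]
force: [-0.1, -0.6, -1.3]
width: 0.144
```

Call:
arm_command(
  motion=[
    [8,0,0,0,0,0,0],
    [8,0,0,0,0,0,0],
    [8,0,0,0,0,0,0],
  ],
)

```text
clock: 18.3
position: [0.5156, -0.1416, 0.3052]
ee_rot: [0.102, 1.569, -0.101]
force: [-0.5, 0.5, -0.5]
width: 0.148
```

```bash
python3 - <<'E'
from h import *
goal(.5152,-.1427,.31,-7.5)
P,f,d,M=cloud('side')
for t in ('scriber_tip','scriber_handle','block_hole'): print(t,[(np.round(r['point'],4),round(r['p'],2)) for r in pinpoint('side',t)[:2]])
cv2.imwrite('pics/c10.png',cv2.resize(f[190:330,240:390],None,fx=4,fy=4,interpolation=cv2.INTER_CUBIC)[:,:,::-1])
E
```

```text
pos [ 515.6 -141.6  305.2] force [-0.5  0.5 -0.5] w 0.148 t 18.3 jaw yaw -7.39
shift mm [-4.8 -1.1 -0.2] turn deg [ 0.11 -0.01 -0.02]
shift in goal axes [-4.8 -1.1 -0.2]
scriber_tip [(array([ 0.5168, -0.1386,  0.0691]), 0.75)]
scriber_handle [(array([ 0.5205, -0.1407,  0.1475]), 0.55)]
block_hole [(array([ 0.5197, -0.1429,  0.0389]), 0.83)]
```

View pics/c10.png

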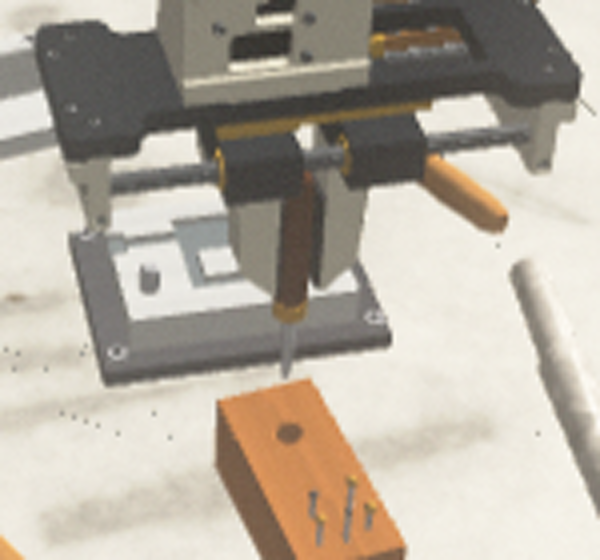

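Tip is at crop (287,375) and the hole at (289,433). I solve both in this camera.

```bash
cat >> h.py <<'E'
def atz(d,M,uv,z):
    K=np.array(d['K']);r=M@np.linalg.solve(K,[uv[0],uv[1],1.]);o=np.array(d['origin']);return (o+r*(z-o[2])/r[2])[:2]
E
python3 - <<'E'
from h import *
P,f,d,M=cloud('side')
t=atz(d,M,(240+287/4-.4,190+376/4-.4),.3052-.2325)
# hole centroid from dark pixels on block top
g=f[190:330,240:390].astype(int).sum(2);sub=g[100:116,64:80];w=(sub<np.median(sub)*.72);yy,xx=np.nonzero(w)
print(w.astype(int).sum(),"hole px",240+64+xx.mean(),190+100+yy.mean())
h=atz(d,M,(240+64+xx.mean(),190+100+yy.mean()),.038);h2=atz(d,M,(240+289/4-.4,190+433/4-.4),.038)
print(t,h,h2,"shift mm",(h-t)*1e3,(h2-t)*1e3)
E
```

```text
15 hole px 311.93333333333334 297.8
[ 0.51780752 -0.1423966 ] [ 0.52064099 -0.14203079] [ 0.52046182 -0.14209292] shift mm [2.83346407 0.36580628] [2.65429315 0.30368013]
```

```bash
python3 - <<'E'
from h import *
P,f,d,M=cloud('side');K=np.array(d['K']);o=np.array(d['origin'])
t=atz(d,M,(240+287/4-.4,190+376/4-.4),.0727)
for h in (0,.036,.06,.08,.1):
    q=K@(M.T@(np.r_[t,.0727+h]-o));u=q[:2]/q[2];c=(u-[240,190]+.4)*4
    i=int(round(u[1]));row=f[i,296:330].astype(int);br=(row[:,0]-row[:,2]);k=np.nonzero((row.sum(1)<330)&(br>12))[0] if h>.04 else []
    print(h,"expected crop",c.round(1),"full",u.round(1),"brown cols",296+np.array(k))
E
```

```text
0 expected crop [287. 376.] full [311.4 283.6] brown cols []
0.036 expected crop [290.8 311.5] full [312.3 267.5] brown cols []
0.06 expected crop [293.5 266.5] full [313.  256.2] brown cols [310 311 312 313 314 315 316 317]
0.08 expected crop [295.8 227.7] full [313.5 246.5] brown cols [311 312 313 314 315 316 317]
0.1 expected crop [298.2 187.7] full [314.1 236.5] brown cols [296 315 316 317 318 320 326 327 328 329]
```

Handle is vertical within about 1 mm. I take a compromise shift of +1.2 mm in x and lower into the hole.

Call:
arm_command(
  motion=[
    [8,10,-0.3,1.2,0,0,0],
    [8,15,0,0,0,0,0],
    [8,8,0,0,0,0,0],
    [8,7,0,0,0,0,0],
    [8,0,0,0,0,0,0],
  ],
)

```text
clock: 19.23
position: [0.5158, -0.1432, 0.2647]
ee_rot: [0.103, 1.57, -0.103]
force: [0.7, -0.6, -0.6]
width: 0.146
```

Call:
arm_command(
  motion=[
    [8,8,0,0,0,0,0],
    [8,8,0,0,0,0,0],
    [8,8,0,0,0,0,0],
    [8,0,0,0,0,0,0],
    [8,2,0,0,0,0,0],
  ],
)

```text
clock: 19.85
position: [0.5161, -0.1433, 0.2394]
ee_rot: [0.103, 1.568, -0.103]
force: [0.0, 0.4, -0.6]
width: 0.145
```

Call:
arm_command(
  motion=[
    [8,1,0,0,0,0,0],
    [8,0,0,0,0,0,0],
    [8,0,0,0,0,0,0],
  ],
)

```text
clock: 20.23
position: [0.516, -0.1432, 0.2384]
ee_rot: [0.103, 1.569, -0.103]
force: [0.1, 0.1, -0.4]
width: 0.147
```

Call:
arm_command(
  motion=[
    [8,1,0,0,0,0,0],
    [8,0.5,0,0,0,0,0],
    [8,0,0,0,0,0,0],
  ],
)

```text
clock: 20.6
position: [0.516, -0.1432, 0.2369]
ee_rot: [0.103, 1.569, -0.103]
force: [-1.7, -0.5, 3.1]
width: 0.146
```

Call:
arm_command(
  motion=[
    [18,0,0,0,0,0,0],
    [26,0,0,0,0,0,0],
    [40,0,0,0,0,0,0],
    [40,0,0,0,0,0,0],
  ],
)

```text
clock: 21.1
position: [0.5159, -0.1432, 0.2367]
ee_rot: [0.103, 1.569, -0.103]
force: [0.3, 0.1, 0.4]
width: 0.424
```

```bash
python3 - <<'E'
from h import *
goal(.516,-.1433,.36,-7.5)
goal(.473,.168,.36,94)
goal(.473,.168,.36,-86)
print(np.round(arm.observe()['joints'],2))
E
```

```text
pos [ 515.9 -143.2  236.7] force [0.3 0.1 0.4] w 0.424 t 21.1 jaw yaw -7.5
shift mm [-1.233e+02 -1.000e-01  0.000e+00] turn deg [-0.   -0.02  0.  ]
shift in goal axes [-1.233e+02 -1.000e-01  1.000e-01]
pos [ 515.9 -143.2  236.7] force [0.3 0.1 0.4] w 0.424 t 21.1 jaw yaw -7.5
shift mm [-123.3  302.9  -83.2] turn deg [-1.015e+02 -2.000e-02 -2.000e-02]
shift in goal axes [-123.3   21.1  313.4]
pos [ 515.9 -143.2  236.7] force [0.3 0.1 0.4] w 0.424 t 21.1 jaw yaw -7.5
shift mm [-123.3  302.9  -83.2] turn deg [ 7.85e+01 -2.00e-02  2.00e-02]
shift in goal axes [-123.3  -21.1 -313.4]
[-0.18  0.53  0.49  2.   -0.38  0.7   0.41]
```

Scriber seated (3 N contact) and released. Rise, then turn and go to the upper half.

Call:
arm_command(
  motion=[
    [40,-25,0,0,0,0,0],
    [40,-50,0,0,0,0,0],
    [40,-50,0,0,0,0,0],
    [40,0,50,-14,0,0,0],
    [40,0,50,-14,0,0,0],
  ],
)

```text
clock: 21.72
position: [0.5011, -0.0396, 0.3626]
ee_rot: [0.104, 1.567, -0.104]
force: [0.3, 0.2, -0.1]
width: 0.436
```

Call:
arm_command(
  motion=[
    [40,0,50,-14,0,0,0],
    [40,0,50,-14,0,0,0],
    [40,0,50,-14,0,0,0],
    [40,0,52,-13,0,0,0],
    [40,0,0,0,-10,0,0],
  ],
)

```text
clock: 22.35
position: [0.472, 0.1722, 0.3615]
ee_rot: [-0.041, 1.571, 0.043]
force: [-0.1, -1.1, 0.5]
width: 0.439
```

Call:
arm_command(
  motion=[
    [40,0,0,0,-10,0,0],
    [40,0,0,0,-10,0,0],
    [40,0,0,0,-10,0,0],
    [40,0,0,0,-10,0,0],
    [40,0,0,0,-10,0,0],
  ],
)

```text
clock: 22.98
position: [0.4731, 0.167, 0.3618]
ee_rot: [-0.719, 1.449, 0.72]
force: [0.9, -0.3, 0.7]
width: 0.432
```

Call:
arm_command(
  motion=[
    [40,0,0,0,-10,0,0],
    [40,0,0,0,-10,0,0],
    [40,0,0,0,-10,0,0],
    [40,0,0,0,-10.7,0,0],
    [40,0,0,0,0,0,0],
  ],
)

```text
clock: 23.6
position: [0.4731, 0.1668, 0.3618]
ee_rot: [-1.249, 1.183, 1.249]
force: [-0.8, -0.2, -0.3]
width: 0.438
```

```bash
python3 - <<'E'
from h import *
np.set_printoptions(precision=4,suppress=True)
goal(.473,.168,.275,94.3)
for c in ('side','top'):
    P,f,d,M=cloud(c)
    for t in ('scriber_handle','upper_grip'): print(c,t,[(np.round(r['point'],4),round(r['p'],2)) for r in pinpoint(c,t)[:2]])
    for n,a in dict(rib=((.475,.168),.045,.036,.055,60,16,5),lower=((.54,-.013),.085,.027,.034,110,80,-7),handle=((.518,-.143),.03,.06,.12,14,14,0)).items():
        try:print(n,*fit(P,*a)[1:])
        except Exception as e:print(n,e)
    m=(np.hypot(P[...,0]-.518,P[...,1]+.143)<.03);print("scriber top z",np.nanmax(P[...,2][m]))
E
```

```text
pos [473.1 166.8 361.8] force [-0.8 -0.2 -0.3] w 0.438 t 23.6 jaw yaw 93.11
shift mm [86.8  0.   1.1] turn deg [-1.19  0.01 -0.02]
shift in goal axes [86.8  0.   1.2]
side scriber_handle [(array([ 0.5177, -0.143 ,  0.0766]), 0.73), (array([ 0.5192, -0.032 ,  0.0225]), 0.58)]
side upper_grip [(array([0.4763, 0.1648, 0.0398]), 0.78)]
rib 5.0 [0.4735 0.1667] [0.0573 0.0175] 204
lower -7.0 [ 0.5404 -0.0143] [0.1085 0.0809] 1286
handle 10.5 [ 0.5161 -0.1469] [0.012  0.0111] 220
scriber top z 0.11577926114881765
top scriber_handle [(array([ 0.3847,  0.0321, -0.0032]), 0.72), (array([ 0.5142, -0.1443,  0.0731]), 0.63)]
top upper_grip []
rib index -1 is out of bounds for axis 0 with size 0
lower -7.0 [ 0.5386 -0.0128] [0.1087 0.0785] 786
handle -14.999999999999998 [ 0.5139 -0.1422] [0.0124 0.0117] 43
scriber top z 0.11478532984544998
```

Scriber top at z 0.115: standing seated. Descend onto the rib.

Call:
arm_command(
  motion=[
    [40,50,0,1,-1.2,0,0],
    [40,50,0,0,0,0,0],
    [40,35,0,0,0,0,0],
    [40,15,0,0,0,0,0],
    [40,0,0,0,0,0,0],
  ],
)

```text
clock: 24.52
position: [0.473, 0.1681, 0.2115]
ee_rot: [-1.265, 1.174, 1.266]
force: [-0.1, -0.9, 0.6]
width: 0.439
```

Call:
arm_command(
  motion=[
    [40,0,0,0,0,0,0],
    [40,14,0,0,0,0,0],
    [40,0,0,0,0,0,0],
    [40,0,0,0,0,0,0],
  ],
)

```text
clock: 25.02
position: [0.473, 0.1681, 0.1979]
ee_rot: [-1.265, 1.172, 1.266]
force: [0.6, -0.2, -0.9]
width: 0.435
```

```bash
python3 -c "
from h import *
goal(.4733,.168,.197,94.3)"
```

```text
pos [473.  168.1 197.9] force [ 0.6 -0.2 -0.9] w 0.435 t 25.02 jaw yaw 94.4
shift mm [ 0.9 -0.3 -0.1] turn deg [ 0.1   0.   -0.02]
shift in goal axes [ 0.9 -0.3 -0.1]
```

Call:
arm_command(
  motion=[
    [26,1,0,0,0,0,0],
    [18,0,0,0,0,0,0],
    [10,0,0,0,0,0,0],
    [10,0,0,0,0,0,0],
    [10,0,0,0,0,0,0],
  ],
  newtons=45,
)

```text
clock: 25.65
position: [0.473, 0.1683, 0.1969]
ee_rot: [-1.265, 1.172, 1.266]
force: [0.1, 0.0, 1.2]
width: 0.17
```

Call:
arm_command(
  motion=[
    [10,0,0,0,0,0,0],
    [10,-10,0,0,0,0,0],
    [10,-25,0,0,0,0,0],
    [10,-30,0,0,0,0,0],
    [10,0,0,0,0,0,0],
  ],
)

```text
clock: 26.28
position: [0.4737, 0.1681, 0.2639]
ee_rot: [-1.266, 1.169, 1.264]
force: [0.3, -0.8, -4.2]
width: 0.174
```

```bash
python3 -c "
from h import *
goal(.54,-.013,.26,82.7)"
```

```text
pos [473.7 168.1 263.9] force [ 0.3 -0.8 -4.2] w 0.174 t 26.27 jaw yaw 94.38
shift mm [   3.8  -52.3 -185.7] turn deg [11.68  0.1   0.18]
shift in goal axes [   3.9  -88.8 -171.2]
```

Gripped (16 mm) and lifted. Turn and carry over the lower half at a safe height.

Call:
arm_command(
  motion=[
    [10,0,0,0,6,0,0],
    [10,0,0,0,5.7,0,0],
    [10,0,-22.2,-42.8,0,0,0],
    [10,0,-22.2,-42.8,0,0,0],
    [10,0,-22.2,-42.8,0,0,0],
  ],
)

```text
clock: 26.9
position: [0.5226, 0.0309, 0.2609]
ee_rot: [-1.115, 1.268, 1.116]
force: [1.1, -0.2, -4.0]
width: 0.171
```

Call:
arm_command(
  motion=[
    [10,0,-22.2,-42.8,0,0,0],
    [10,0,0,0,0,0,0],
    [10,0,0,0,0,0,0],
    [10,0,0,0,0,0,0],
  ],
)

```text
clock: 27.4
position: [0.5389, -0.0117, 0.2613]
ee_rot: [-1.115, 1.267, 1.118]
force: [0.5, 0.5, -3.3]
width: 0.169
```

```bash
python3 - <<'E'
from h import *
np.set_printoptions(precision=4,suppress=True)
goal(.54,-.013,.26,82.7)
for c in ('side','top'):
    P,f,d,M=cloud(c)
    for n,a in dict(plate=((.54,-.013),.085,.072,.088,110,80,-7),lower=((.54,-.013),.085,.027,.034,110,80,-7)).items():
        try:print(c,n,*fit(P,*a)[1:])
        except Exception as e:print(n,e)
    for t in ('hole_a','upper_grip','dowel_a'): print(c,t,[(np.round(r['point'],4),round(r['p'],2)) for r in pinpoint(c,t)[:2]])
    np.save(f'pics/{c}.npy',P);np.save(f'pics/{c}f.npy',f)
E
```

```text
pos [538.9 -11.7 261.3] force [ 0.5  0.5 -3.3] w 0.169 t 27.4 jaw yaw 82.81
shift mm [ 1.3 -1.3 -1.1] turn deg [ 0.11  0.02 -0.09]
shift in goal axes [ 1.3 -1.3 -1.1]
side plate -9.0 [ 0.5394 -0.0148] [0.1093 0.0786] 1186
side lower -10.0 [ 0.5398 -0.0191] [0.1092 0.073 ] 809
side hole_a [(array([ 0.5818, -0.0096,  0.0646]), 0.69), (array([ 0.4947, -0.0282,  0.0648]), 0.59)]
side upper_grip [(array([ 0.5403, -0.0146,  0.1046]), 0.84)]
side dowel_a [(array([ 0.49  , -0.0285,  0.0272]), 0.92), (array([ 0.5825, -0.0096,  0.0268]), 0.92)]
top plate -1.0 [0.5317 0.0245] [0.0882 0.0158] 96
top lower -2.5 [0.4904 0.0232] [0.0034 0.0161] 12
top hole_a []
top upper_grip [(array([ 0.6594,  0.0866, -0.0007]), 0.69), (array([ 0.5412, -0.0058,  0.1007]), 0.56)]
top dowel_a [(array([ 0.5825, -0.0107,  0.0323]), 0.49)]
```

Relative estimates differ by about 1–2 mm (depth fit +0.9, point network −1). That is inside the tapers' capture, so I take a small shift and lower while feeling the side forces.

Call:
arm_command(
  motion=[
    [10,10,-0.3,0.3,0.1,0,-0.1],
    [10,7,0,0,0,0,0],
    [10,0,0,0,0,0,0],
    [10,0,0,0,0,0,0],
  ],
)

```text
clock: 28.3
position: [0.5397, -0.0128, 0.2447]
ee_rot: [-1.114, 1.267, 1.113]
force: [-0.4, -0.1, -2.7]
width: 0.172
```

Call:
arm_command(
  motion=[
    [10,2,0,0,0,0,0],
    [10,1.5,0,0,0,0,0],
    [10,0,0,0,0,0,0],
    [10,0,0,0,0,0,0],
  ],
)

```text
clock: 28.8
position: [0.5397, -0.0128, 0.2413]
ee_rot: [-1.114, 1.266, 1.112]
force: [0.9, -0.3, -3.8]
width: 0.175
```

```bash
python3 -c "
from h import *
goal(.5395,-.0113,.24,82.7);print(np.round(arm.observe()['ft_torque'],2))"
```

```text
pos [539.7 -12.8 241.3] force [ 0.9 -0.3 -3.8] w 0.175 t 28.8 jaw yaw 82.6
shift mm [1.3 0.4 1.4] turn deg [-0.1   0.    0.09]
shift in goal axes [1.3 0.4 1.4]
[-0.01  0.05  0.  ]
```

```bash
python3 - <<'E'
from h import *
np.set_printoptions(precision=4,suppress=True)
for k in range(2):
    P,f,d,M=cloud('side');print(*fit(P,(.54,-.013),.085,.052,.066,110,80,-7)[1:])
    print([(np.round(r['point'],4),round(r['p'],2)) for r in pinpoint('side','hole_a')[:2]],arm.observe()['position'])
E
cat > fitside.py <<'E'
E
python3 - <<'E'
# same fit of the lower on the same camera is (.5403,-.0144); check with the image: front edge of plate vs front edge of block along image columns
E
```

```text
-9.0 [ 0.5409 -0.0162] [0.1093 0.0789] 1140
[(array([ 0.585 , -0.0135,  0.0434]), 0.84), (array([ 0.4988, -0.0253,  0.0445]), 0.81)] [ 0.5397 -0.0128  0.2413]
-8.0 [ 0.5407 -0.0158] [0.1088 0.0784] 1130
[(array([ 0.4976, -0.0264,  0.044 ]), 0.95), (array([ 0.5842, -0.01  ,  0.0458]), 0.69)] [ 0.5397 -0.0127  0.2413]
```

Plate reads (0.5408, −0.0160) against (0.5403, −0.0144) for the lower half in the same camera. I shift about (−1, +1.3) mm and keep lowering.

Call:
arm_command(
  motion=[
    [10,0,1.1,1.2,0,0,0],
    [10,0,0,0,0,0,0],
    [10,2,0,0,0,0,0],
    [10,2,0,0,0,0,0],
    [10,0,0,0,0,0,0],
  ],
)

```text
clock: 29.62
position: [0.5388, -0.0115, 0.2371]
ee_rot: [-1.114, 1.267, 1.112]
force: [0.3, -0.4, -3.4]
width: 0.174
```

```bash
python3 -c "
from h import *
goal(.5387,-.0113,.237,82.7);print(np.round(arm.observe()['ft_torque'],2))"
```

```text
pos [538.8 -11.5 237.1] force [ 0.3 -0.4 -3.4] w 0.174 t 29.62 jaw yaw 82.59
shift mm [0.1 0.1 0.2] turn deg [-0.11 -0.01  0.08]
shift in goal axes [0.1 0.1 0.2]
[-0.08 -0.03 -0.01]
```

Underside is already 4 mm below the dowel tops with no contact: both are entering. Continue.

Call:
arm_command(
  motion=[
    [10,1.5,0,0,0,0,0],
    [10,1.5,0,0,0,0,0],
    [10,0,0,0,0,0,0],
    [10,0,0,0,0,0,0],
  ],
)

```text
clock: 30.12
position: [0.5388, -0.0117, 0.2342]
ee_rot: [-1.114, 1.267, 1.112]
force: [0.9, -2.9, -4.6]
width: 0.175
```

```bash
python3 -c "
from h import *
goal(.5387,-.0113,.227,82.7);print(np.round(arm.observe()['ft_torque'],2))"
```

```text
pos [538.8 -11.7 234.2] force [ 0.9 -2.9 -4.6] w 0.175 t 30.12 jaw yaw 82.58
shift mm [7.2 0.2 0.3] turn deg [-0.12 -0.01  0.09]
shift in goal axes [7.2 0.2 0.3]
[-0.61 -0.21 -0.09]
```

Call:
arm_command(
  motion=[
    [10,0,-0.1,-0.5,0,0,0],
    [10,1.5,0,0,0,0,0],
    [10,0,0,0,0,0,0],
    [10,0,0,0,0,0,0],
  ],
)

```text
clock: 30.62
position: [0.5388, -0.0119, 0.2327]
ee_rot: [-1.114, 1.266, 1.113]
force: [1.3, -1.5, -4.3]
width: 0.167
```

```bash
python3 -c "
from h import *
goal(.5387,-.0113,.227,82.7);print(np.round(arm.observe()['ft_torque'],2))"
```

```text
pos [538.8 -11.9 232.7] force [ 1.3 -1.5 -4.3] w 0.167 t 30.62 jaw yaw 82.61
shift mm [5.7 0.2 0.6] turn deg [-0.09  0.    0.08]
shift in goal axes [5.7 0.2 0.6]
[-0.31 -0.17 -0.06]
```

Call:
arm_command(
  motion=[
    [10,0,-0.2,-0.3,0,0,0],
    [10,1.5,0,0,0,0,0],
    [10,1.5,0,0,0,0,0],
    [10,0,0,0,0,0,0],
  ],
)

```text
clock: 31.12
position: [0.5389, -0.0121, 0.2296]
ee_rot: [-1.114, 1.267, 1.113]
force: [-0.2, -0.8, -3.7]
width: 0.17
```

```bash
python3 -c "
from h import *
goal(.5387,-.0113,.227,82.7);print(np.round(arm.observe()['ft_torque'],2))"
```

```text
pos [538.9 -12.1 229.6] force [-0.2 -0.8 -3.7] w 0.17 t 31.12 jaw yaw 82.61
shift mm [2.6 0.3 0.8] turn deg [-0.09  0.    0.05]
shift in goal axes [2.6 0.3 0.8]
[-0.04  0.01  0.  ]
```

Nearly free. Last few mm to contact.

Call:
arm_command(
  motion=[
    [10,1,0,-0.1,0,0,0],
    [10,1,0,0,0,0,0],
    [10,0,0,0,0,0,0],
    [10,0,0,0,0,0,0],
  ],
)

```text
clock: 31.62
position: [0.539, -0.0123, 0.2278]
ee_rot: [-1.114, 1.266, 1.113]
force: [0.3, 0.5, -4.0]
width: 0.175
```

Call:
arm_command(
  motion=[
    [10,0.5,0,0,0,0,0],
    [10,0.5,0,0,0,0,0],
    [10,0,0,0,0,0,0],
    [10,0,0,0,0,0,0],
  ],
)

```text
clock: 32.12
position: [0.539, -0.0124, 0.2269]
ee_rot: [-1.114, 1.266, 1.112]
force: [-0.7, -0.0, -0.3]
width: 0.173
```

Call:
arm_command(
  motion=[
    [10,0.5,0,0,0,0,0],
    [10,0,0,0,0,0,0],
    [10,0,0,0,0,0,0],
  ],
)

```text
clock: 32.5
position: [0.539, -0.0124, 0.2269]
ee_rot: [-1.114, 1.266, 1.112]
force: [-3.1, -0.3, 7.3]
width: 0.171
```

Call:
arm_command(
  motion=[
    [10,0.5,0,0,0,0,0],
    [10,0,0,0,0,0,0],
    [10,0,0,0,0,0,0],
  ],
)

```text
clock: 32.88
position: [0.539, -0.0124, 0.2268]
ee_rot: [-1.114, 1.266, 1.112]
force: [-4.6, 0.4, 13.3]
width: 0.169
```

Call:
arm_command(
  motion=[
    [10,0.15,-0.1,0,0,0,0],
    [10,0,0,0,0,0,0],
    [10,0,0,0,0,0,0],
    [10,0,0,0,0,0,0],
  ],
)

```text
clock: 33.38
position: [0.539, -0.0124, 0.2269]
ee_rot: [-1.114, 1.266, 1.112]
force: [-5.6, 0.8, 16.0]
width: 0.176
```

```bash
python3 - <<'E'
from h import *
np.set_printoptions(precision=4,suppress=True)
F=[]
for k in range(6):
    P,f,d,M=cloud('side');s=arm.observe();F.append(s['force'])
print("force",np.mean(F,0),np.std(F,0),"torque",s['ft_torque'],s['position'],s['clock'])
b=fit(P,(.54,-.013),.085,.037,.052,110,80,-7);print(*b[1:])
m=(np.hypot(P[...,0]-.54,P[...,1]+.013)<.075)&(P[...,2]>.037)&(P[...,2]<.055);q=P[m];A=np.c_[q[:,:2]-[.54,-.013],np.ones(len(q))];r=np.linalg.lstsq(A,q[:,2],rcond=None)[0]
print("plate top tilt deg",np.degrees(r[:2]),"z",r[2])
m=(np.hypot(P[...,0]-.518,P[...,1]+.143)<.03);print("scriber top",np.nanmax(P[...,2][m]))
print([(np.round(x['point'],4),round(x['p'],2)) for x in pinpoint('side','scriber_handle')[:1]])
E
```

```text
force [-5.6789  0.4416 16.9274] [0.7738 0.5684 0.4637] torque [ 0.0233  1.4467 -0.0089] [ 0.539  -0.0124  0.2269] 33.675
-8.0 [ 0.5399 -0.0151] [0.1086 0.0789] 1127
plate top tilt deg [0.6017 1.6444] z 0.04457837000393365
scriber top 0.11546049584761253
[(array([ 0.5206, -0.1411,  0.0793]), 0.73)]
```

Home (plate top about 44 mm, z stopped at 0.2269). Trim the −5.7 N side force and the push.

Call:
arm_command(
  motion=[
    [10,-0.1,0.35,0,0,0,0],
    [10,0,0,0,0,0,0],
    [10,0,0,0,0,0,0],
    [10,0,0,0,0,0,0],
  ],
)

```text
clock: 34.22
position: [0.5389, -0.0124, 0.2269]
ee_rot: [-1.114, 1.266, 1.112]
force: [-3.8, 0.6, 13.7]
width: 0.169
```

```bash
python3 - <<'E'
from h import *
F=[]
for k in range(8): get_image('side');F.append(arm.observe()['force'])
print(np.mean(F,0),arm.observe()['position'],arm.observe()['width'])
E
```

```text
[-4.23211283 -0.25406767 13.30484055] [ 0.53888832 -0.01239171  0.22686563] 0.17112106414192998
```

Call:
arm_command(
  motion=[
    [10,0.15,0.3,0,0,0,0],
    [10,0,0,0,0,0,0],
    [10,0,0,0,0,0,0],
    [10,0,0,0,0,0,0],
  ],
)

```text
clock: 35.12
position: [0.5388, -0.0124, 0.2269]
ee_rot: [-1.115, 1.265, 1.111]
force: [-4.0, 0.1, 15.0]
width: 0.171
```

```bash
python3 - <<'E'
from h import *
F=[]
for k in range(10): get_image('side');F.append(arm.observe()['force'])
m=np.mean(F,0);print(m,arm.observe()['position'],arm.observe()['width'],arm.observe()['clock'])
if 13.5<m[2]<16.5: print("handing in",arm.sign_off())
E
```

```text
[-3.58595982 -0.10497805 14.21523609] [ 0.53878978 -0.01239552  0.22685853] 0.1737658855956694 35.625
the job is handed in; nothing more can be done
handing in None
```

The job is done and handed in at about 35.6 s, within the 67 s limit. No verdict is reported.

- **Scribing:** I drew the scriber's point along the vent at 2 cm/s, from the cavity round the bend and out of the open end. It pressed on the groove floor with about 3–4.5 N, and the force fell to zero as the point left the end.
- **Scriber returned:** It is back in its hole, seated with about 3 N. Depth images before and after the mould was closed put its top at about 115 mm above the bench, against 114 mm expected.
- **Mould closed:** The upper half went onto both dowels and stopped at the expected height. The TCP held at z 0.2269 m and stayed there under load. Depth put the plate's top at about 44.6 mm, against 44 mm ideal.
- **At hand-in:** The arm was still gripping the rib and pressing down with about 14.2 N on average. About 3.6 N of side force remained that I did not trim out.

**Checks that disagreed:**
- The position network and my depth fits differed by 1–4 mm on the dowels and holes. I settled the fit by feeling the side forces.
- A plane fitted to the closed plate read a tilt of up to 1.6°. I put that down to side-edge pixels in the fit, because the height and contact readings showed it home, but I did not check it separately.
- I had used all 12 picture views, so the closing and the final state were checked by numbers only.
- I did not touch the other tools as far as I know, but took no final check of them.

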